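# Wind the spring lubricator and set its feed valve

## Robot

A 7-joint arm with a two-finger parallel gripper is mounted at the origin on a cart in front of the work surface, level with it; the furniture and walls round the work are solid. World frame = base frame: x ahead of the robot, y to its left, z up, the work surface at z = 0. Lengths are in m, angles in rad, forces in N, time in s.
With the tool pointing down it reaches from about 0.4 to 0.925 m from the base axis. Payload 5.6 kg.
Tool frame: the origin (TCP) lies at the very end of the fingers, on their centre line; the grasp point (between the pads) lies ctrl.grip_point_offset behind it (ctrl.grip_point_offset is the distance from the TCP to the grasp point, in m); z points along the fingers, y is the line along which they close (so a half turn about z gives the same grasp; the last joint's range is limited). The gripper opens to 85 mm and grips with 20 to 120 N. Pads are 22 mm wide; open, the fingers measure 114 mm over their backs; the gripper's body (76 mm by 85 mm) begins 54 mm behind the grasp point. The pads swing forward as they close: fully open they stand 13 mm farther back than shut.
Start: joints at [1.058, 0.468, -0.012, 1.603, 0.006, 1.071, -0.056], TCP at [0.294, -0.58, 0.231] pointing down, gripper open.
Joint ranges: [-2.53, 2.53], [-0.31, 2.02], [-1.57, 1.55], [0.28, 2.44], [-1.29, 4.43], [0.15, 1.84], [-2.92, 2.92]. Speed limits (rad/s): [2.57, 2.57, 3.14, 3.14, 3.14, 3.14, 3.14].

## Interface

Orientations are given as a unit quaternion [w, x, y, z].
In Python, from rig import ctrl gives the robot as it stands. The module is installed in compiled form; this text tells all that it offers.
- The arm moves only by the tool move_arm, never from a script. Its argument "rows" is one flat list of numbers, 6 for each row, row after row: the shift along the world's x, y, z in mm, then the turn, a rotation vector about the world's x, y, z in rad. A call has 1 to 20 rows; each row is the pose to reach, as a shift and turn from the pose commanded when the call began; what a row does not reach only later rows make up. A row lasts 1/8 s, in which the tool goes at most 62.5 mm and 10.7 degrees, less where a joint would pass 70% of its speed; a pose out of reach is approached as far as the arm can. A call with a gripper value outside its range is refused whole. "gripper" is the finger opening in mm, from 0 to 85.4, set as the call begins (left out, the last holds). The fingers move at their own pace and stop on an object; "newtons" is the grip in N (left out, the last holds). Time passes only in rows, so rows that repeat a pose let the fingers close. It gives the time, the measured TCP pose, the force, the opening and the grip force at its end, in the units of the state.
- ctrl.read_state(): the state, without advancing time (a new reading comes with each control period).
- ctrl.get_image(name): name is "scene" or "side" or "wrist"; returns a dict with "frame" (480x640x3 uint8, red, green, blue), "K" (3x3 intrinsics, pixels), "k1" (the pictures are not rectified: a ray, as slopes to the right and down, at radius r is drawn at 1 + k1 r^2 times it, then the intrinsics apply), "position" and "attitude" of the camera in the world. Camera axes: x right, y down, z forward; pixel columns grow to the right and rows downward; lengths in m; the calibration is good to about 2 mm. A picture is of the moment at which its call begins. There is no depth.
- ctrl.job_done(): hands the job in; it is judged then, once.
The state is a dict: "time_s": time; "q": joint angles; "dq": joint speeds; "tau": joint torques, N m; "tool_pos": TCP position; "tool_rot": TCP orientation; "force": force on the tool from outside, world axes, zero at the start; "wrist_torque": the same for the moment, N m; "opening": opening from 0.0 (shut) to 1.0 (fully open); "gripper_force": force on a finger pad.
Only numpy, scipy, OpenCV 4.12 (cv2) and the standard library are available. Lean on these libraries where they do the work, as an engineer would, in place of code of your own. Each camera call takes 0.05 s, during which the arm holds its last target. There are 200 camera calls.

## Task

Get the spring-driven bearing lubricator ready to run: wind its wing key clockwise, in as many partial turns as you need, until it comes to its stop. Then crank the handwheel of the feed valve clockwise until the valve is fully shut, and from there back it off (counterclockwise) exactly two full turns by the upright handle on its rim. Finish still gripping that handle, holding the wheel still at this setting: do not let go; leave the loose parts lying round the unit where they are.

Things in the scene. Friction and masses are not known exactly. Their poses are not given: they have to be found in the camera images.
- lubricator: the lubricator unit, fixed to the bench: grey base plate 130 x 300 x 10 mm with a round aluminium spring barrel (92 mm across, 72 mm high) at its +y end and a steel needle-valve block at its -y end, joined by a pipe. Origin: centre of the plate's underside on the bench; z up, y along the plate's length, towards the barrel. Nothing on the unit stands higher than the handle.
- key_grip (a point): centre of the blade of the upright wing key on top of the spring barrel, on the key's vertical turning axis, 112 mm above the bench. The blade is flat: 46 mm long along this point's x axis, 8 mm thick along its y axis, 22 mm high (101 to 123 mm above the bench); a round shank 12 mm thick below it. Axis at (0, +85) mm of the unit's x, y. Grip it across the 8 mm thickness.
- key (a joint): how far the spring is wound, rad: grows as the key turns clockwise seen from above, from 0 (run down) to the stop at 3.0; starts between 0 and 0.4. Turning needs about 0.08 to 0.13 N m; a ratchet-like friction holds the key wherever it is let go.
- wheel_axis (a point): centre of the handwheel on its vertical axis, 84 mm above the bench, at (0, -85) mm of the unit's x, y. The wheel lies level, 124 mm across, rim bar 14 mm thick (top 91 mm above the bench), three spokes. It does not rise or sink as it turns.
- wheel (a joint): valve opening, rad: 0 = fully shut (hard stop), grows as the wheel turns counterclockwise seen from above, to 25 (4 turns). Starts between 2.6 and 5.2 open. At 0 the handle stands from the wheel axis towards the unit's -x; each full turn is 6.283. Turning needs about 0.12 N m (2.2 N at the handle); the wheel stays where it is left.
- handle: the upright black cylindrical crank handle on the rim, 20 mm across, 38 mm high (96 to 134 mm above the bench), 55 mm from the wheel axis. Origin: on the handle's axis 114 mm above the bench, the height to grip. It spins freely about its own vertical axis, so the gripper need not turn as the wheel goes round.
- bush_steel: loose steel bush 42 mm across, 40 mm high, standing in front of the unit; origin at its underside; leave it
- brass_nipple: loose threaded pipe nipple 27 x 30 mm, 48 mm high, standing in front of the unit; origin at its underside; leave it
- tape_measure: loose tape measure 35 x 79 mm, 70 mm high, standing behind the unit; origin at its underside; leave it

How it is judged:
On the way, in this order (a step that is already met when the one before it is completed fails the run):
1. the key is wound to its stop (value of joint key above 2.75 rad), for 0.2 s.
2. the valve is fully shut (value of joint wheel below 0.08 rad), for 0.2 s.
At the end, for the whole second after the job is handed in: The key is still wound to within 0.3 rad of its stop; the valve stands two full turns (12.57 rad) open, within 0.25 rad, and is still; the fingers grip the crank handle with more than 2 N, the grasp point within 15 mm of the handle's axis and 30 mm of its origin (value of joint key above 2.7 rad and value of joint wheel between 12.316 and 12.816 rad and velocity of joint wheel between -0.1 and 0.1 rad/s and contact force between the fingers and handle above 2 N and horizontal distance between the grasp point and handle below 0.015 m and distance between the grasp point and handle below 0.03 m); the arm keeps its last pose, push and grip.
It fails at once if a loose part beside the unit was displaced by more than 30 mm (distance of any of bush_steel, brass_nipple, tape_measure from where it was at the start of the episode above 0.03 m).
It also fails if it takes over 72 s, if anything falls off the work surface, if the arm or the gripper's body presses on something with over 40 N, if the wrist force passes 120 N, or if a joint passes its speed limit or range.

## Working session

There is one attempt and no reset: what is moved stays moved. The work goes in short steps, Python scripts to look and compute and a tool call to move; the robot and the scene stay as the last step left them, time stands still between calls to the robot, and variables do not carry over. Pictures are saved under pics/ and viewed, at most 10 in all, crops included, and the job is handed in when it is done.

Besides the shell and the picture viewer there is one more tool, called after "Request:" by a JSON object that holds its "name" and its "arguments". move_arm: Moves the arm, as the interface text tells. Its arguments: {"type":"object","properties":{"rows":{"type":"array"},"gripper":{"type":"number"},"newtons":{"type":"number"}},"required":["rows"]}

```bash
mkdir -p pics; cat > h.py <<'E'
import numpy as np, cv2
from scipy.spatial.transform import Rotation as R
from rig import ctrl
def snap(name,fn):
    im=ctrl.get_image(name); cv2.imwrite('pics/'+fn,im['frame'][:,:,::-1]); np.save('pics/'+fn+'.npy',{k:im[k] for k in('K','k1','position','attitude')},allow_pickle=True); return im
def cam(fn): return np.load('pics/'+fn+'.npy',allow_pickle=True).item()
def att(c):
    a=np.array(c['attitude'],float)
    return a if a.shape==(3,3) else R.from_quat(a[[1,2,3,0]]).as_matrix()
def p2w(c,u,v,z):
    K=np.array(c['K']);d=np.array([(u-K[0,2])/K[0,0],(v-K[1,2])/K[1,1]]);s=d.copy()
    for _ in range(20): s=d/(1+c['k1']*(s@s))
    r=att(c)@np.array([s[0],s[1],1]);p=np.array(c['position']);return p+r*(z-p[2])/r[2]
def w2p(c,P):
    K=np.array(c['K']);q=att(c).T@(np.array(P)-np.array(c['position']));s=q[:2]/q[2];s=s*(1+c['k1']*(s@s));return K[0,0]*s[0]+K[0,2],K[1,1]*s[1]+K[1,2]
E
python3 - <<'E'
from h import *
for n in('scene','side','wrist'):
    im=snap(n,n+'0.png');print(n,im['position'],im['attitude'],im['K'][0],im['k1'])
print(ctrl.grip_point_offset,ctrl.read_state())
E
```

```text
scene [-0.1437822   0.49742767  0.50256248] [ 0.25746687 -0.40447373  0.74914723 -0.45704511] [611.4691259    0.         318.27549454] -0.1904981360008267
side [ 0.50678186 -0.80819138  0.49729301] [-0.53765053  0.84299406 -0.00571001  0.01613469] [541.64778106   0.         314.71040967] -0.05647420138752688
wrist [ 0.35529062 -0.54709632  0.3722806 ] [ 0.11515593  0.84421976 -0.51851607 -0.07192491] [334.03538552   0.         322.08838176] -0.0622324227975244
0.0187 {'time_s': 0.15, 'q': array([ 1.05800673,  0.46821093, -0.01159884,  1.60334839,  0.00598387,
        1.07142857, -0.05629814]), 'dq': array([-0.00087202, -0.00244462, -0.00017805, -0.00388591, -0.00230447,
        0.00016163, -0.00190258]), 'tau': array([ 8.66300088e-04, -5.32789063e+01,  2.16217217e-02, -2.51552367e+01,
        1.14903468e-02,  5.52385885e-03,  2.78446339e-05]), 'tool_pos': array([ 0.29401774, -0.57924648,  0.23056013]), 'tool_rot': array([-6.49561436e-04,  9.72547314e-01,  2.32704229e-01, -2.02423621e-04]), 'force': array([ 0.55107476,  0.00419078, -0.2819736 ]), 'wrist_torque': array([ 0.0073154 , -0.00524112, -0.00583528]), 'gripper_force': 0.0, 'opening': 1.0024028164927448}
```

View pics/scene0.png

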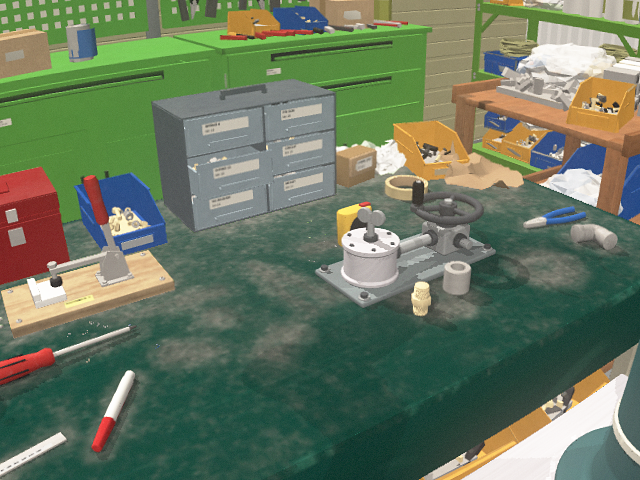

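View pics/side0.png

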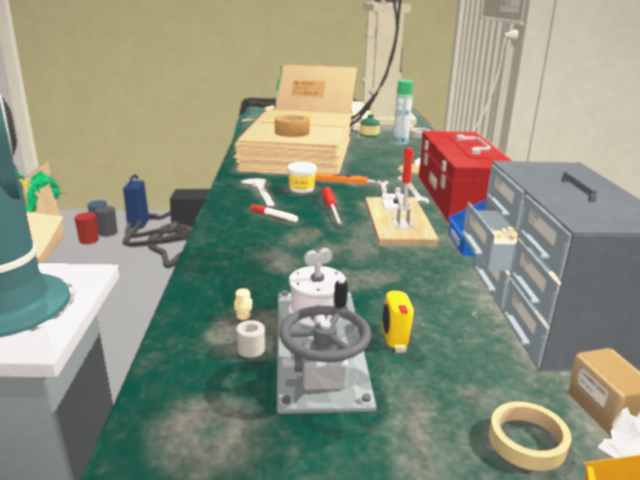

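The scene view shows the unit with its barrel near (370,255), key near (372,222), and wheel near (447,208) with the handle at (418,192). In the side view the wheel is at about (325,333), the handle at (341,293), and the key at (318,262). I'll enlarge both.

```bash
python3 - <<'E'
from h import *
a=cv2.imread('pics/side0.png')[235:420,225:425]; b=cv2.imread('pics/scene0.png')[170:320,310:510]
cv2.imwrite('pics/c1.png',cv2.resize(a,None,fx=3.2,fy=3.2,interpolation=2)); cv2.imwrite('pics/c2.png',cv2.resize(b,None,fx=4,fy=4,interpolation=2))
E
```

```text
(no output)
```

View pics/c1.png

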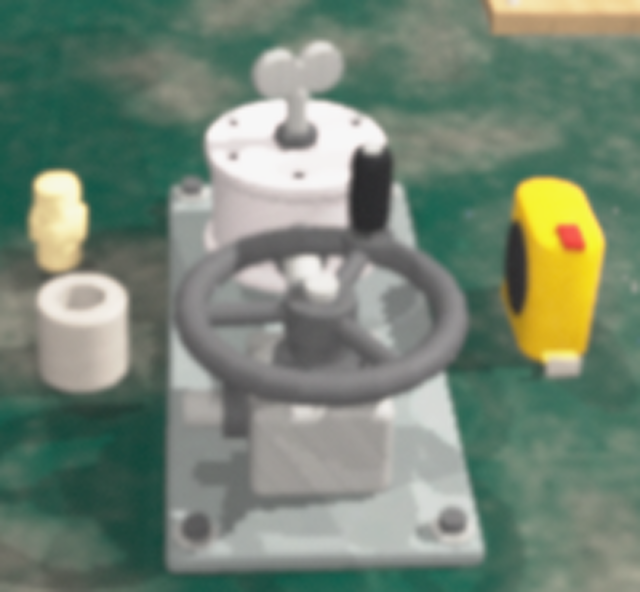

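View pics/c2.png

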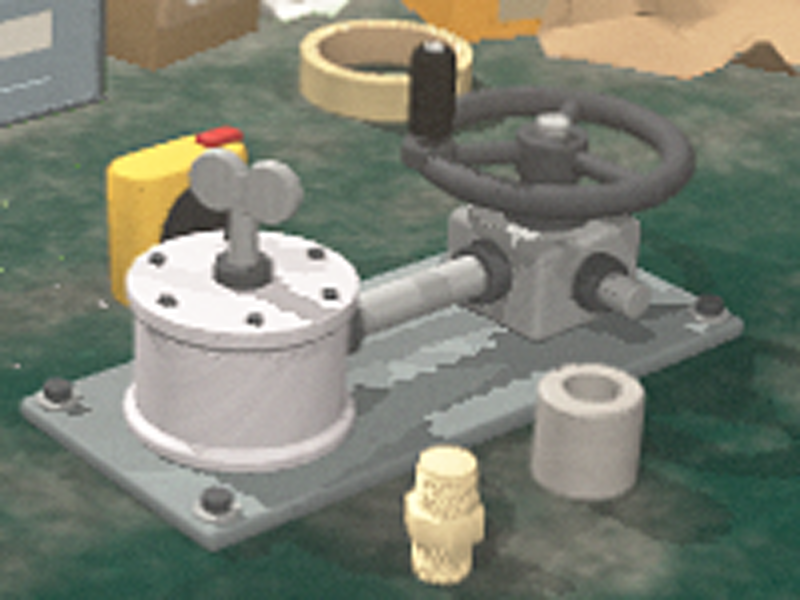

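Crop 1 (side): key lobes run from (254,76) to (342,64), handle top at (373,152), wheel rim from x=176 to 469, and front plate corners at (168,560) and (483,552). Crop 2 (scene): key from (190,178) to (302,192), handle top at (433,47), and plate corners at (22,405), (213,543) and (743,322). Next I'll triangulate these.

```bash
python3 - <<'E'
from h import *
S=cam('side0.png');C=cam('scene0.png')
s=lambda x,y,z:p2w(S,225+x/3.2,235+y/3.2,z).round(4)
c=lambda x,y,z:p2w(C,310+x/4,170+y/4,z).round(4)
for n,z,a,b in(('keyC',.112,(298,71),(245,185)),('handletop',.134,(373,152),(433,48))): print(n,s(*a,z),c(*b,z))
print('keytips side L R',s(254,76,.112),s(342,64,.112),'scene',c(190,178,.112),c(302,192,.112))
print('wheel L R far near',s(176,313,.084),s(469,310,.084),s(322,230,.088),s(318,398,.082))
print('wheel scene L R',c(402,150,.084),c(695,160,.084))
print('plate side FL FR',s(168,562,.01),s(483,552,.01),s(170,188,.01))
print('plate scene',c(22,405,.01),c(213,543,.01),c(743,322,.01))
print('bush',s(84,375,0),c(588,480,0),'nip',s(58,262,0),c(445,572,0),'tape',s(555,350,0))
E
```

```text
keyC [ 0.5413 -0.0331  0.112 ] [ 0.5391 -0.0309  0.112 ]
handletop [ 0.5691 -0.1553  0.134 ] [ 0.5665 -0.1493  0.134 ]
keytips side L R [ 0.5192 -0.039   0.112 ] [ 0.5638 -0.0248  0.112 ] scene [ 0.5565 -0.0173  0.112 ] [ 0.5215 -0.045   0.112 ]
wheel L R far near [ 0.4855 -0.2041  0.084 ] [ 0.6084 -0.2015  0.084 ] [ 0.549  -0.1445  0.088 ] [ 0.5424 -0.259   0.082 ]
wheel scene L R [ 0.5789 -0.1461  0.084 ] [ 0.5    -0.2435  0.084 ]
plate side FL FR [ 0.4838 -0.2712  0.01  ] [ 0.6114 -0.266   0.01  ] [0.4746 0.0254 0.01  ]
plate scene [0.5955 0.0376 0.01  ] [0.4678 0.0349 0.01  ] [ 0.4781 -0.2619  0.01  ]
bush [ 0.4392 -0.1331 -0.    ] [ 0.4324 -0.124   0.    ] nip [ 0.4179 -0.0348 -0.    ] [ 0.4151 -0.0337  0.    ] tape [ 0.6672 -0.1126  0.    ]
```

Request:
{"name": "move_arm", "arguments": {"rows": [25, 55, 0, 0, 0, 0, 50, 110, 0, 0, 0, 0, 75, 165, 0, 0, 0, 0, 100, 220, 0, 0, 0, 0, 125, 275, 0, 0, 0, 0, 150, 330, 0, 0, 0, 0, 175, 385, 0, 0, 0, 0, 200, 440, 0, 0, 0, 0, 225, 495, 0, 0, 0, 0, 246, 547, 0, 0, 0, 0, 246, 547, 0, 0, 0, 0]}}

```text
time_s: 1.52
tool_pos: [0.5411, -0.027, 0.2312]
tool_rot: [-0.001, 0.972, 0.237, 0.0]
force: [-0.5, 0.2, 0.2]
opening: 0.997
gripper_force: 0.0
```

```bash
python3 - <<'E'
from h import *
snap('wrist','w1.png');s=ctrl.read_state();print(s['q'].round(3),s['tool_pos'],s['tool_rot'])
E
```

```text
[ 0.246  0.309 -0.303  1.855  0.107  0.995 -1.199] [ 0.54036526 -0.03029368  0.23095588] [-3.46330092e-04  9.72004065e-01  2.34963664e-01 -2.34002114e-04]
```

View pics/w1.png

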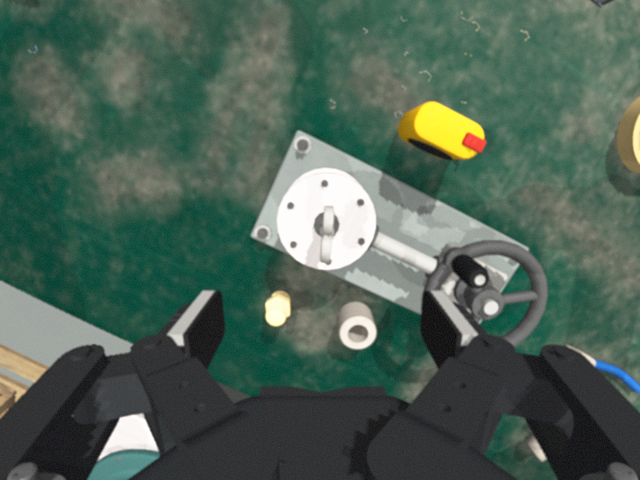

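The wrist view shows the key blade edge-on from about (328,207) to (325,263), on the barrel centred near (326,220). The handle top is at about (480,279).

```bash
python3 - <<'E'
from h import *
W=cam('w1.png')
a,b=p2w(W,328,208,.114),p2w(W,326,262,.114);d=a-b;print(a,b,(a+b)/2,np.linalg.norm(d),np.degrees(np.arctan2(d[1],d[0])))
print('handle',p2w(W,480,279,.134),'barrel c',p2w(W,326,219,.08), W['position'])
print(w2p(W,[.54,-.032,.112]))
for t in(15,25,35):
  print(t,[np.round(w2p(W,[.54+r*np.cos(np.radians(t)),-.032+r*np.sin(np.radians(t)),.112])) for r in(-.023,.023)])
a=cv2.imread('pics/w1.png')[190:310,270:520]
cv2.imwrite('pics/c3.png',cv2.resize(a,None,fx=3.2,fy=3.2,interpolation=2))
E
```

```text
[ 0.56210962 -0.01972104  0.114     ] [ 0.52157989 -0.03909001  0.114     ] [ 0.54184475 -0.02940552  0.114     ] 0.04492010871745206 25.54291002947741
handle [ 0.57043127 -0.14897738  0.134     ] barrel c [ 0.54720098 -0.02606555  0.08      ] [0.60200809 0.00546199 0.37315198]
(np.float64(328.7320944496892), np.float64(238.3341175878174))
15 [array([323., 264.]), array([335., 211.])]
25 [array([327., 265.]), array([330., 210.])]
35 [array([332., 265.]), array([325., 211.])]
```

View pics/c3.png

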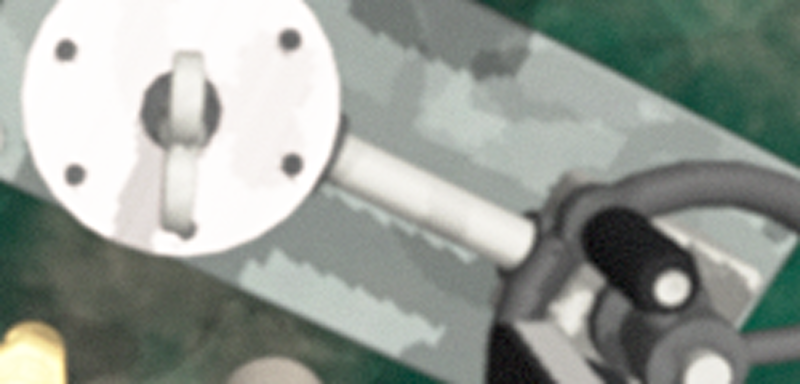

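Request:
{"name": "move_arm", "arguments": {"rows": [0, -1, 0, 0, 0, 0.18, 0, -1, 0, 0, 0, 0.36, 0, -1, 0, 0, 0, 0.54, 0, -1, 0, 0, 0, 0.72, 0, -1, 0, 0, 0, 0.9, 0, -1, -5, 0, 0, 1.08, 0, -1, -10, 0, 0, 1.26, 0, -1, -15, 0, 0, 1.44, 0, -1, -20, 0, 0, 1.62, 0, -1, -25, 0, 0, 1.8, 0, -1, -30, 0, 0, 1.98, 0, -1, -35, 0, 0, 2.16, 0, -1, -40, 0, 0, 2.34, 0, -1, -50, 0, 0, 2.52, 0, -1, -60, 0, 0, 2.7, 0, -1, -70, 0, 0, 2.88, 0, -1, -80, 0, 0, 3.07, 0, -1, -110, 0, 0, 3.07, 0, -1, -137, 0, 0, 3.07, 0, -1, -137, 0, 0, 3.07]}}

```text
time_s: 4.08
tool_pos: [0.5382, -0.0355, 0.0924]
tool_rot: [-0.002, -0.197, 0.98, 0.0]
force: [0.1, -1.1, 0.1]
opening: 0.999
gripper_force: 0.0
```

Request:
{"name": "move_arm", "arguments": {"rows": [0, 0, 0, 0, 0, 0, 0, 0, 0, 0, 0, 0, 0, 0, 0, 0, 0, 0, 0, 0, 0, 0, 0, 0, 0, 0, 0, 0, 0, 0, 0, 0, 0, 0, 0, 0], "gripper": 0, "newtons": 40}}

```text
time_s: 4.82
tool_pos: [0.5395, -0.0312, 0.0949]
tool_rot: [-0.0, -0.199, 0.98, 0.001]
force: [-3.1, 4.4, 4.6]
opening: 0.11
gripper_force: 39.1
```

```bash
python3 - <<'E'
from h import *
s=ctrl.read_state();print(s)
E
```

```text
{'time_s': 4.825, 'q': array([ 0.61006808,  0.62794139, -0.79413771,  1.9333287 ,  0.59811599,
        0.83355347,  1.46181039]), 'dq': array([-1.40603021e-03,  5.16976179e-04,  2.08973693e-03,  2.79687619e-04,
        2.60509246e-04,  3.81173740e-04,  5.92730974e-05]), 'tau': array([ 2.26828761e+00, -4.47871578e+01, -7.95699209e+00, -1.86811692e+01,
        1.33248881e+00, -2.97224941e-01,  7.62082724e-03]), 'tool_pos': array([ 0.53951135, -0.03120884,  0.0948611 ]), 'tool_rot': array([-2.08862079e-04, -1.98529652e-01,  9.80094097e-01,  1.22224383e-03]), 'force': array([-3.07471028,  4.35624708,  4.60186699]), 'wrist_torque': array([1.02107391, 0.82227974, 0.00683639]), 'gripper_force': 39.058860540390015, 'opening': 0.1096925247463668}
```

Request:
{"name": "move_arm", "arguments": {"rows": [0, 1, 0, 0, 0, -0.1, -1, 1, 0, 0, 0, -0.25, -1, 1, 0, 0, 0, -0.4, -1, 1, 0, 0, 0, -0.55, -1, 1, 0, 0, 0, -0.7, -1, 1, 0, 0, 0, -0.85, -1, 1, 0, 0, 0, -1.0, -1, 1, 0, 0, 0, -1.15, -1, 1, 0, 0, 0, -1.3, -1, 1, 0, 0, 0, -1.45, -1, 1, 0, 0, 0, -1.6, -1, 1, 0, 0, 0, -1.75, -1, 1, 0, 0, 0, -1.9, -1, 1, 0, 0, 0, -2.05, -1, 1, 0, 0, 0, -2.2, -1, 1, 0, 0, 0, -2.35, -1, 1, 0, 0, 0, -2.45, -1, 1, 0, 0, 0, -2.45]}}

```text
time_s: 7.08
tool_pos: [0.543, -0.0278, 0.0951]
tool_rot: [0.0, 0.854, 0.52, 0.005]
force: [7.5, 9.5, -6.2]
opening: 0.104
gripper_force: 38.9
```

```bash
python3 - <<'E'
from h import *
s=ctrl.read_state();print(s['q'].round(3),s['tool_pos'],s['tool_rot'],s['force'],s['wrist_torque'],s['tau'][6],s['opening'])
E
```

```text
[ 0.164  0.485 -0.214  1.96   0.146  0.702 -0.615] [ 0.54295295 -0.02784216  0.09507851] [1.04253453e-04 8.54359477e-01 5.19660208e-01 4.81049010e-03] [ 7.49027392  9.53031901 -6.15856405] [ 1.92863916 -1.77345589  0.00255789] -0.2802933845669031 0.10376148570243574
```

Request:
{"name": "move_arm", "arguments": {"rows": [2, 1, 0, 0, 0, -0.08, 3, 2, 0, 0, 0, -0.16, 3, 2, 0, 0, 0, -0.24, 3, 2, 0, 0, 0, -0.32, 3, 2, 0, 0, 0, -0.4, 3, 2, 0, 0, 0, -0.4]}}

```text
time_s: 7.82
tool_pos: [0.5439, -0.0284, 0.095]
tool_rot: [-0.0, 0.941, 0.34, 0.002]
force: [3.0, 5.2, -2.3]
opening: 0.107
gripper_force: 40.6
```

```bash
python3 - <<'E'
from h import *
s=ctrl.read_state();print(s['q'].round(3),s['tool_pos'],2*np.arctan2(s['tool_rot'][2],s['tool_rot'][1]),s['force'],s['wrist_torque'],s['tau'],s['opening'])
E
```

```text
[ 0.083  0.48  -0.114  1.96   0.079  0.702 -0.956] [ 0.54385234 -0.02839719  0.09496262] 0.6928182485533319 [ 2.98146383  5.15394051 -2.28901966] [ 0.91525843 -0.74633618  0.14303141] [  2.6077956  -46.72601938   1.65982269 -16.51759923   0.64748643
   1.13910891  -0.3622135 ] 0.106761497499863
```

Request:
{"name": "move_arm", "arguments": {"rows": [0, 0, 0, 0, 0, -0.06, 0, 0, 0, 0, 0, -0.12, 0, 0, 0, 0, 0, -0.18, 0, 0, 0, 0, 0, -0.18]}}

```text
time_s: 8.32
tool_pos: [0.5436, -0.0287, 0.0951]
tool_rot: [0.0, 0.967, 0.257, 0.001]
force: [-0.4, 3.7, 4.7]
opening: 0.107
gripper_force: 106.2
```

```bash
python3 - <<'E'
from h import *
s=ctrl.read_state();print(s['q'].round(3),s['tool_pos'],2*np.arctan2(s['tool_rot'][2],s['tool_rot'][1]),s['force'],s['wrist_torque'],s['tau'],s['opening'])
E
```

```text
[ 0.048  0.477 -0.071  1.963  0.05   0.701 -1.105] [ 0.54355852 -0.02872623  0.09513046] 0.5188594893489041 [-0.43357903  3.68331057  4.67866963] [0.65642983 0.09242216 1.88735675] [  4.40939024 -44.9499464    3.73865604 -15.75771332  -0.83010368
   0.91773368  -2.15803072] 0.10704590570071161
```

Request:
{"name": "move_arm", "arguments": {"rows": [0, 0, 0, 0, 0, 0.05, 0, 0, 0, 0, 0, 0.05, 0, 0, 0, 0, 0, 0.05, 0, 0, 0, 0, 0, 0.05, 0, 0, 20, 0, 0, 0.05, 0, 0, 50, 0, 0, 0.05, 4, -20, 70, 0, 0, 0.05, 14, -70, 70, 0, 0, 0.05, 27, -120, 70, 0, 0, 0.05, 27, -120, 70, 0, 0, 0.05, 27, -120, 70, 0, 0, 0.05], "gripper": 60}}

```text
time_s: 9.7
tool_pos: [0.5688, -0.1502, 0.1639]
tool_rot: [-0.0, 0.961, 0.276, -0.0]
force: [0.3, 0.4, 0.1]
opening: 0.704
gripper_force: 0.0
```

```bash
python3 - <<'E'
from h import *
s=ctrl.read_state();print(s['q'].round(3),s['tool_pos'],2*np.arctan2(s['tool_rot'][2],s['tool_rot'][1]),s['force'])
W=snap('wrist','w2.png');snap('side','s2.png')
for p in([.569,-.151,.134],[.547,-.2025,.084],[.541,-.0305,.12]): print(w2p(cam('w2.png'),p),w2p(cam('s2.png'),p))
a=cv2.imread('pics/w2.png')[100:400,160:560];cv2.imwrite('pics/c4.png',cv2.resize(a,None,fx=2,fy=2))
E
```

```text
[ 0.239  0.443 -0.048  1.814  0.026  0.886 -0.832] [ 0.56884654 -0.15017372  0.16392763] 0.5591691155472596 [0.28950409 0.44190548 0.06852245]
(np.float64(325.51881183484744), np.float64(276.3325566226929)) (np.float64(341.2503281603688), np.float64(280.99259436281176))
(np.float64(368.3021194745527), np.float64(308.8008529135185)) (np.float64(326.0204104783131), np.float64(332.26100884564744))
(np.float64(121.5418150837057), np.float64(200.94851184159376)) (np.float64(318.01167741724964), np.float64(251.97685952052333))
```

View pics/c4.png

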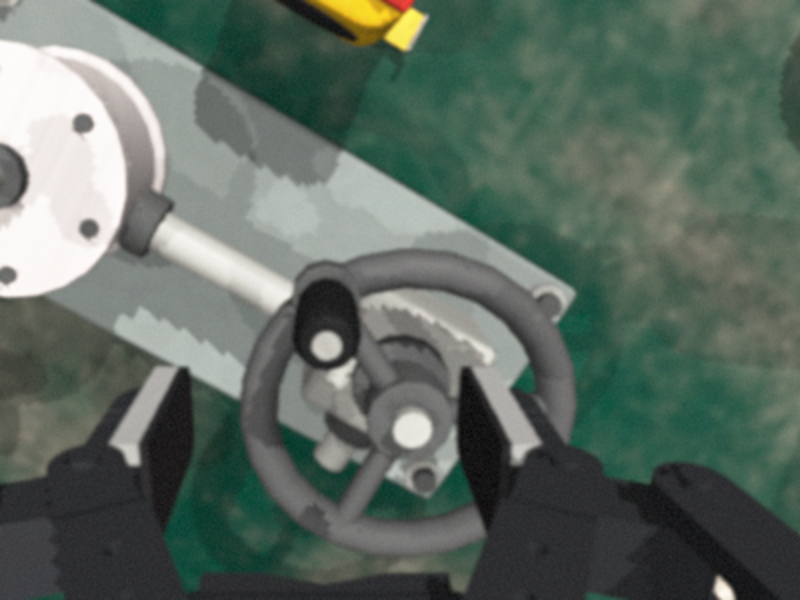

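The handle cap is at crop (326,345), i.e. image (323,272.5). The wheel's outer outline spans crop x 242–577 and y 250–553.

```bash
python3 - <<'E'
from h import *
W=cam('w2.png')
f=lambda x,y,z:p2w(W,160+x/2,100+y/2,z)
print('handle',f(326,345,.134))
P=np.array([f(242,405,.084),f(577,390,.084),f(405,250,.084),f(409,553,.084),f(285,500,.084),f(530,300,.084),f(530,500,.084)])[:,:2]
A=np.c_[2*P,np.ones(len(P))];x=np.linalg.lstsq(A,(P**2).sum(1),rcond=None)[0];print('wheel c',x[:2],np.sqrt(x[2]+x[:2]@x[:2]))
S=cam('side0.png')
s=lambda x,y,z:p2w(S,225+x/3.2,235+y/3.2,z)[:2]
P=np.array([s(176,313,.084),s(469,310,.084),s(322,226,.088),s(320,402,.082)]);A=np.c_[2*P,np.ones(len(P))];x=np.linalg.lstsq(A,(P**2).sum(1),rcond=None)[0];print('side c',x[:2],np.sqrt(x[2]+x[:2]@x[:2]))
E
```

```text
handle [ 0.57018155 -0.14862061  0.134     ]
wheel c [ 0.54732102 -0.19938661] 0.06082717536457163
side c [ 0.54693717 -0.20138393] 0.060892826596572594
```

Request:
{"name": "move_arm", "arguments": {"rows": [1, 1, -35, 0, 0, 0, 1, 1, -66, 0, 0, 0, 1, 1, -66, 0, 0, 0]}}

```text
time_s: 10.18
tool_pos: [0.5684, -0.1477, 0.0962]
tool_rot: [-0.001, 0.961, 0.277, -0.002]
force: [-0.2, -0.8, 0.6]
opening: 0.697
gripper_force: 0.0
```

Request:
{"name": "move_arm", "arguments": {"rows": [0, 0, 0, 0, 0, 0, 0, 0, 0, 0, 0, 0, 0, 0, 0, 0, 0, 0, 0, 0, 0, 0, 0, 0, 0, 0, 0, 0, 0, 0], "gripper": 0, "newtons": 40}}

```text
time_s: 10.8
tool_pos: [0.5712, -0.1494, 0.0999]
tool_rot: [0.0, 0.961, 0.276, 0.001]
force: [-0.5, 0.4, 6.9]
opening: 0.219
gripper_force: 39.0
```

```bash
python3 - <<'E'
from h import *
s=ctrl.read_state();print(s['q'].round(3),s['tool_pos'],s['force'],s['opening'],s['gripper_force'])
c=np.array([547.5,-200.]);r=55;a0=66
p0=c+r*np.array([np.cos(np.radians(a0)),np.sin(np.radians(a0))])
print([tuple((c+r*np.array([np.cos(np.radians(a)),np.sin(np.radians(a))])-p0).round(1)) for a in range(66-15,-194,-15)])
E
```

```text
[ 0.234  0.531 -0.045  1.849  0.033  0.76  -0.84 ] [ 0.57124163 -0.14944713  0.09988084] [-0.4913775   0.35321237  6.88688374] 0.21932182704688094 39.01128172874451
[(np.float64(12.2), np.float64(-7.5)), (np.float64(22.1), np.float64(-17.9)), (np.float64(29.0), np.float64(-30.5)), (np.float64(32.3), np.float64(-44.5)), (np.float64(32.0), np.float64(-58.8)), (np.float64(27.9), np.float64(-72.6)), (np.float64(20.4), np.float64(-84.9)), (np.float64(10.0), np.float64(-94.7)), (np.float64(-2.7), np.float64(-101.6)), (np.float64(-16.6), np.float64(-104.9)), (np.float64(-31.0), np.float64(-104.6)), (np.float64(-44.7), np.float64(-100.5)), (np.float64(-57.0), np.float64(-93.0)), (np.float64(-66.9), np.float64(-82.6)), (np.float64(-73.7), np.float64(-70.0)), (np.float64(-77.1), np.float64(-56.0)), (np.float64(-76.7), np.float64(-41.6))]
```

Request:
{"name": "move_arm", "arguments": {"rows": [12.2, -7.5, 2, 0, 0, 0, 22.1, -17.9, 2, 0, 0, 0, 29, -30.5, 2, 0, 0, 0, 32.3, -44.5, 2, 0, 0, 0, 32, -58.8, 2, 0, 0, 0, 27.9, -72.6, 2, 0, 0, 0, 20.4, -84.9, 2, 0, 0, 0, 20.4, -84.9, 2, 0, 0, 0]}}

```text
time_s: 11.8
tool_pos: [0.5881, -0.2367, 0.1]
tool_rot: [-0.0, 0.961, 0.275, -0.002]
force: [-5.0, 2.1, -0.9]
opening: 0.218
gripper_force: 40.2
```

```bash
python3 - <<'E'
from h import *
s=ctrl.read_state();print(s['tool_pos'],s['force'],s['wrist_torque'],s['opening'],s['gripper_force'])
d=s['tool_pos'][:2]-[.5475,-.2];print(np.hypot(*d),np.degrees(np.arctan2(d[1],d[0])))
E
```

```text
[ 0.58810918 -0.23669622  0.09999278] [-4.97550363  2.08743488 -0.93451972] [0.34408572 0.95909491 0.01365269] 0.21762422962030956 40.16291856765747
0.05473315342976278 -42.102342846090025
```

Request:
{"name": "move_arm", "arguments": {"rows": [-10.4, -9.8, 0, 0, 0, 0, -23.1, -16.7, 0, 0, 0, 0, -37, -20, 0, 0, 0, 0, -51.4, -19.7, 0, 0, 0, 0, -65.1, -15.6, 0, 0, 0, 0, -77.4, -8.1, 0, 0, 0, 0, -87.3, 2.3, 0, 0, 0, 0, -94.1, 14.9, 0, 0, 0, 0, -94.1, 14.9, 0, 0, 0, 0]}}

```text
time_s: 12.92
tool_pos: [0.4966, -0.2194, 0.1001]
tool_rot: [0.0, 0.961, 0.277, 0.001]
force: [3.7, 4.5, -9.0]
opening: 0.22
gripper_force: 40.0
```

```bash
cat > st.py <<'E'
from h import *
s=ctrl.read_state();print(s['time_s'],s['tool_pos'],s['force'],s['opening'],s['gripper_force'])
d=s['tool_pos'][:2]-[.5475,-.2];print(np.hypot(*d),np.degrees(np.arctan2(d[1],d[0])))
E
python3 st.py
```

```text
12.925 [ 0.49661589 -0.21941142  0.10011559] [ 3.70587767  4.54299476 -9.00318895] 0.22044627251212406 39.95526909828186
0.05446095728724027 -159.1189946458048
```

Request:
{"name": "move_arm", "arguments": {"rows": [-2, 7, 0, 0, 0, 0, -3.2, 13, 0, 0, 0, 0, -3.4, 18, 0, 0, 0, 0, -3.2, 22, 0, 0, 0, 0, -3, 26, 0, 0, 0, 0, -3, 26, 0, 0, 0, 0, -3, 26, 0, 0, 0, 0]}}

```text
time_s: 13.8
tool_pos: [0.4928, -0.2005, 0.1002]
tool_rot: [0.004, 0.962, 0.274, -0.001]
force: [3.9, -17.2, -17.2]
opening: 0.219
gripper_force: 39.8
```

```bash
python3 st.py
```

```text
13.8 [ 0.49278302 -0.20051592  0.10016064] [  3.94651923 -17.22688032 -17.21727329] 0.2194060111143794 39.77762997150421
0.05471941241858936 -179.45978228839115
```

```bash
python3 - <<'E'
from h import *
c=np.array([547.5,-200.]);p0=np.array([493.1,-193.2])
f=lambda a:c+55*np.array([np.cos(np.radians(a)),np.sin(np.radians(a))])
print([[round(float(v),1) for v in f(a)-p0] for a in range(-160,181,20)])
print([[round(float(v),1) for v in f(a)-f(180)] for a in range(-160,181,20)])
E
```

```text
[[2.7, -25.6], [12.3, -42.2], [26.9, -54.4], [44.8, -61.0], [64.0, -61.0], [81.9, -54.4], [96.5, -42.2], [106.1, -25.6], [109.4, -6.8], [106.1, 12.0], [96.5, 28.6], [81.9, 40.8], [64.0, 47.4], [44.8, 47.4], [26.9, 40.8], [12.3, 28.6], [2.7, 12.0], [-0.6, -6.8]]
[[3.3, -18.8], [12.9, -35.4], [27.5, -47.6], [45.4, -54.2], [64.6, -54.2], [82.5, -47.6], [97.1, -35.4], [106.7, -18.8], [110.0, 0.0], [106.7, 18.8], [97.1, 35.4], [82.5, 47.6], [64.6, 54.2], [45.4, 54.2], [27.5, 47.6], [12.9, 35.4], [3.3, 18.8], [0.0, 0.0]]
```

Request:
{"name": "move_arm", "arguments": {"rows": [0, -10, 0, 0, 0, 0, 2.7, -25.6, 0, 0, 0, 0, 12.3, -42.2, 0, 0, 0, 0, 26.9, -54.4, 0, 0, 0, 0, 44.8, -61, 0, 0, 0, 0, 64, -61, 0, 0, 0, 0, 81.9, -54.4, 0, 0, 0, 0, 96.5, -42.2, 0, 0, 0, 0, 106.1, -25.6, 0, 0, 0, 0, 109.4, -6.8, 0, 0, 0, 0, 106.1, 12, 0, 0, 0, 0, 96.5, 28.6, 0, 0, 0, 0, 81.9, 40.8, 0, 0, 0, 0, 64, 47.4, 0, 0, 0, 0, 44.8, 47.4, 0, 0, 0, 0, 26.9, 40.8, 0, 0, 0, 0, 12.3, 28.6, 0, 0, 0, 0, 2.7, 12, 0, 0, 0, 0, -0.6, -6.8, 0, 0, 0, 0, -0.6, -6.8, 0, 0, 0, 0]}}

```text
time_s: 16.3
tool_pos: [0.4929, -0.2025, 0.1002]
tool_rot: [0.001, 0.961, 0.275, 0.001]
force: [4.8, -2.3, -15.1]
opening: 0.22
gripper_force: 40.7
```

```bash
python3 st.py
```

```text
16.3 [ 0.492895   -0.20250711  0.10018277] [  4.81669855  -2.30622624 -15.11365286] 0.2203210237196202 40.66206872463226
0.05466252261214328 -177.37119476144622
```

Request:
{"name": "move_arm", "arguments": {"rows": [3.3, -18.8, 0, 0, 0, 0, 12.9, -35.4, 0, 0, 0, 0, 27.5, -47.6, 0, 0, 0, 0, 45.4, -54.2, 0, 0, 0, 0, 64.6, -54.2, 0, 0, 0, 0, 82.5, -47.6, 0, 0, 0, 0, 97.1, -35.4, 0, 0, 0, 0, 106.7, -18.8, 0, 0, 0, 0, 110, 0, 0, 0, 0, 0, 106.7, 18.8, 0, 0, 0, 0, 97.1, 35.4, 0, 0, 0, 0, 82.5, 47.6, 0, 0, 0, 0, 64.6, 54.2, 0, 0, 0, 0, 45.4, 54.2, 0, 0, 0, 0, 27.5, 47.6, 0, 0, 0, 0, 12.9, 35.4, 0, 0, 0, 0, 3.3, 18.8, 0, 0, 0, 0, 0, 2, 0, 0, 0, 0, 0, 2, 0, 0, 0, 0, 0, 2, 0, 0, 0, 0]}}

```text
time_s: 18.8
tool_pos: [0.4928, -0.1996, 0.1002]
tool_rot: [0.0, 0.961, 0.276, -0.0]
force: [3.5, -2.4, -16.9]
opening: 0.219
gripper_force: 40.8
```

```bash
python3 st.py; python3 - <<'E'
from h import *
snap('side','s9.png');W=snap('scene','n9.png')
a=cv2.imread('pics/s9.png')[225:420,225:425];b=cv2.imread('pics/n9.png')[160:355,310:510]
cv2.imwrite('pics/c9.png',cv2.resize(np.hstack([a,b]),None,fx=2,fy=2,interpolation=2))
E
```

```text
18.8 [ 0.49275524 -0.19959302  0.10022209] [  3.51022213  -2.40317762 -16.94950233] 0.21868391399713424 40.761170983314514
0.05474627130709761 179.5740586634641
```

View pics/c9.png

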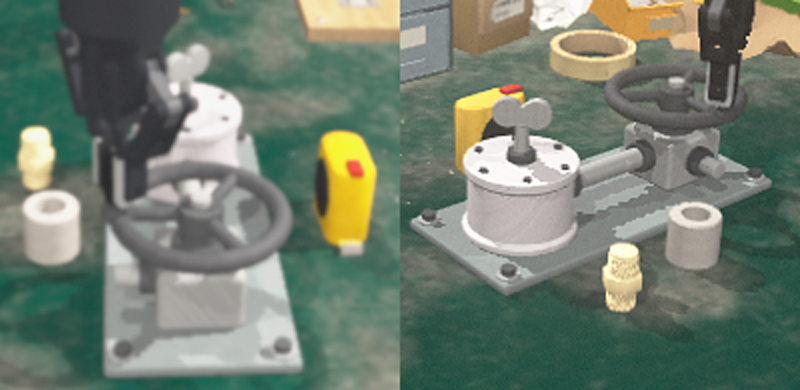

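In the final view the gripper is on the handle at the unit's -x side, and the loose parts and key look right. The setting is within about 0.02 rad of two turns.

```bash
python3 -c "
from rig import ctrl
print(ctrl.job_done())"
```

```text
the job is handed in; nothing more can be done
None
```

I handed the job in: the key is wound to its stop, and the valve was shut and then backed off two turns (about 0.02 rad short, by the arm's own readings). The gripper is still holding the handle at about 40 N, and the loose parts look unmoved; no verdict came back at hand-in.

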